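# One pump of syrup into the milk pitcher

### The arm

A 6-joint arm with a two-finger parallel gripper is mounted at the origin on a cart in front of the work surface, level with it; the furniture and walls round the work are solid. World frame = base frame: x ahead of the robot, y to its left, z up, the work surface at z = 0. Lengths are in m, angles in rad, forces in N, time in s.
With the tool pointing down it reaches from about 0.275 to 0.825 m from the base axis. Payload 4.9 kg.
Tool frame: the origin (TCP) lies midway between the tips of the shut fingers; the grasp point (between the pads) lies 19 mm behind it (grip_point_offset is the distance from the TCP to the grasp point, in m); z points along the fingers, y is the line along which they close (so a half turn about z gives the same grasp; the last joint's range is limited). The gripper opens to 85 mm and grips with 20 to 120 N. Pads are 22 mm wide; open, the fingers measure 114 mm over their backs; the gripper's body (76 mm by 85 mm) begins 54 mm behind the grasp point. The pads swing forward as they close: fully open they stand 13 mm farther back than shut.
Start: joints at [-1.286, 0.326, -0.193, 1.052, 0, 1.437], TCP at [0.224, -0.502, 0.231] pointing down, gripper open.
Joint ranges: [-2.65, 2.65], [-0.97, 1.79], [-1.3, 1.35], [-1.93, 2.1], [-1.47, 1.37], [-3.14, 3.14]. Speed limits (rad/s): [2.57, 2.57, 3.14, 3.14, 3.14, 3.14].

### API

Orientations are given as a rotation vector (axis times angle).
In Python, from cell import * gives the robot as it stands. Calls block until the motion is done:
- movep(position, orientation): joint-space move of the TCP to a pose.
- move_l(position, velocity=0.15, rot=None, until_force=None): straight line of the TCP; rot=None keeps the orientation; velocity is the mean speed in m/s. With until_force (N) it stops when the force on the tool has changed by that much, and returns True; else False.
- set_joints(angles): joint-space move.
- let_go() and grab(newtons=None): open the fingers fully, or close them until they stop; newtons is the grip in N (None keeps the last).
- sleep(seconds).
- ik(position, orientation): joint angles nearest the present ones, or None.
- get_state(): the state.
- grab_frame(name): name is "scene" or "side" or "wrist"; returns a dict with "img" (480x640x3 uint8, red, green, blue), "fx", "fy", "cx", "cy" (pixels), "cam_to_world" (4x4, takes a point from camera to world coordinates); the wrist camera has in their place "T_tool_cam" (4x4, takes a point from camera to tool coordinates, whose origin is the TCP and whose axes are the flange's). Camera axes: x right, y down, z forward; pixel columns grow to the right and rows downward; lengths in m; the calibration is good to about 2 mm. A picture is of the moment at which its call begins: read the wrist's pose just before it. There is no depth.
A pose or a line that the arm cannot do raises MotionError and nothing moves.
- sign_off(): hands the job in; it is judged then, once.
Trained networks look in the newest picture that a camera, given by its name, has taken for a name from the list of things; names that differ only in an ending like _2 or _b are one class to them, and where a whole thing is asked for, a point or a joint stands for the part that bears it (a point fixed in the world has none). Each returns a list of dicts, best first, with "score" (0 to 1); they miss things now and then, are a little off and sometimes report something else, mostly with a low value. They report only what shows in the picture. A call takes as long as a camera call. They do not tell look-alikes from the thing itself.
- spot_in(camera, name): "centre" ([column, row] in pixels, amid what is visible of it).
- silhouettes(camera, name): "mask" (480x640 bool, what is visible of it) and "centre" ([column, row] in pixels, amid what is visible of it).
- tip_of(camera, name): "centre" ([column, row] in pixels: a listed point, or the origin of a listed thing).
The state is a dict: "clock": time; "q": joint angles; "joint_velocities": joint speeds; "tau": joint torques, N m; "position": TCP position; "eef_rot": TCP orientation; "contact_force": force on the tool from outside, world axes, zero at the start; "wrist_torque": the same for the moment, N m; "finger_gap": opening from 0.0 (shut) to 1.0 (fully open); "grasp_force": force on a finger pad.
Only numpy, scipy, OpenCV 4.12 (cv2) and the standard library are available. Lean on these libraries where they do the work, as an engineer would, in place of code of your own. Each camera call takes 0.05 s, during which the arm holds its last target. There are 200 camera calls.

### The job

Three syrup bottles with pumps stand in a row on the black bar mat, each with a vessel under its spout. Find the bottle whose spout is over the steel milk pitcher (the one vessel on the mat with a handle) and, with the fingertips, press its pump gently all the way down, keep it down for a moment, then let it rise fully and withdraw. Grasp and lift nothing, leave the other two pumps unpressed, and leave the bottles and everything round them standing where they are.

Things in the scene. Friction and masses are not known exactly. Their poses are not given: they have to be found in the camera images.
- bottle_a: syrup bottle of amber or brown, one of the three in a row on the bar mat, 69 mm across and about 250 mm high with a white pump on top (281 mm in all), loose on the mat, about 0.45 to 1 kg. Origin: underside, on the mat's standing surface; z up; its spout points along the bottle's own -x. The bottle's upright axis passes 11 mm along +x from the origin
- bottle_a_head (a point): centre of the top of bottle_a's pump head, on the bottle's upright axis: where to press. The head is level on top, about 45 mm long (along the bottle's x) and 16 mm wide; it is 289 mm above the worktop when up, and this point sinks with it. Nearest neighbouring pump head about 130 mm away to the side
- bottle_a_spout (a point): outlet of bottle_a's spout, 51 mm in front of the pump head's centre and 27 mm lower
- bottle_a_pump (a joint): how far bottle_a's pump is pressed down, m: 0 up, 0.014 fully down. A spring (about 570 N/m, so about 8 N at the bottom) raises it again when let go
- bottle_b: syrup bottle of amber or brown, one of the three in a row on the bar mat, 69 mm across and about 250 mm high with a white pump on top (281 mm in all), loose on the mat, about 0.45 to 1 kg. Origin: underside, on the mat's standing surface; z up; its spout points along the bottle's own -x. The bottle's upright axis passes 11 mm along +x from the origin
- bottle_b_head (a point): centre of the top of bottle_b's pump head, on the bottle's upright axis: where to press. The head is level on top, about 45 mm long (along the bottle's x) and 16 mm wide; it is 289 mm above the worktop when up, and this point sinks with it. Nearest neighbouring pump head about 130 mm away to the side
- bottle_b_spout (a point): outlet of bottle_b's spout, 51 mm in front of the pump head's centre and 27 mm lower
- bottle_b_pump (a joint): how far bottle_b's pump is pressed down, m: 0 up, 0.014 fully down. A spring (about 570 N/m, so about 8 N at the bottom) raises it again when let go
- bottle_c: syrup bottle of amber or brown, one of the three in a row on the bar mat, 69 mm across and about 250 mm high with a white pump on top (281 mm in all), loose on the mat, about 0.45 to 1 kg. Origin: underside, on the mat's standing surface; z up; its spout points along the bottle's own -x. The bottle's upright axis passes 11 mm along +x from the origin
- bottle_c_head (a point): centre of the top of bottle_c's pump head, on the bottle's upright axis: where to press. The head is level on top, about 45 mm long (along the bottle's x) and 16 mm wide; it is 289 mm above the worktop when up, and this point sinks with it. Nearest neighbouring pump head about 130 mm away to the side
- bottle_c_spout (a point): outlet of bottle_c's spout, 51 mm in front of the pump head's centre and 27 mm lower
- bottle_c_pump (a joint): how far bottle_c's pump is pressed down, m: 0 up, 0.014 fully down. A spring (about 570 N/m, so about 8 N at the bottom) raises it again when let go
- pitcher: small milk pitcher of plain steel with a strap handle and a pouring lip, 99x68x86 mm: the largest of the three vessels on the mat and the only one there with a handle. It stands directly in front of one bottle, beneath that bottle's spout. Origin: centre of the underside of its whole extent, handle included; handle along its +x
- pitcher_body (a point): centre of the pitcher's round body (68 mm across), half-way up
- cup: plain steel cup without handle, 59 mm across, 52 mm high, under the spout of another bottle; leave it alone. Origin: centre of its underside
- shot_glass: small clear glass, 49 mm across, 61 mm high, under the spout of the remaining bottle; leave it alone. Origin: centre of its underside
- sugar_pot: chrome sugar pot with a knobbed lid, 66 mm across, 67 mm high, at the rear of the mat's left end, a bystander. Origin: centre of its underside
- shaker: small round jar with a black cap, 40 mm across, 105 mm high, at the front of the mat's left end, a bystander. Origin: centre of its underside
- bar_mat: fixed black rubber bar mat, 210x460 mm with an 11 mm high rim; everything above stands on its surface, 8 mm above the worktop. Origin: centre of its underside; x away from the robot (give or take its yaw), y along its length
Things that resemble listed ones, but are neither listed nor needed, are in the scene too. Leave any yellow look-alike of the pitcher alone.

How it is judged:
By the outcome, as a careful person would: the job done as asked, in the order asked, and still so for the second after the job is handed in, with the robot touching nothing.
It also fails if it takes over 32 s, if anything falls off the work surface, if the arm or the gripper's body presses on something with over 40 N, if the wrist force passes 120 N, or if a joint passes its speed limit or range.

## Working session

There is one attempt and no reset: what is moved stays moved. The work goes in short steps, each a Python script; the robot and the scene stay as the last script left them, time stands still between calls to the robot, and variables do not carry over. Pictures are saved under pics/ and viewed, at most 10 in all, crops included, and the job is handed in when it is done.

```bash
mkdir -p pics; python3 - <<'E'
from cell import *
import cv2,numpy as np
for c in ("scene","side"):
    f=grab_frame(c); cv2.imwrite(f"pics/{c}1.png",f["img"][:,:,::-1])
    print(c,f["fx"],f["cx"],f["cy"],np.round(f["cam_to_world"],3).tolist())
    for n in ("bottle_a_head","bottle_a_spout","pitcher","pitcher_body","cup","shot_glass"):
        print(n,[(np.round(d["centre"]).tolist(),round(d["score"],2)) for d in tip_of(c,n)])
print(get_state()["clock"])
E
```

```text
scene 448.50224913550056 319.05203900417837 236.01171091167637 [[-0.787, -0.414, 0.458, 0.205], [-0.617, 0.518, -0.593, 0.787], [0.008, -0.749, -0.663, 0.764], [0.0, 0.0, 0.0, 1.0]]
bottle_a_head [([312.0, 212.0], 0.76), ([385.0, 205.0], 0.44)]
bottle_a_spout [([420.0, 173.0], 0.66), ([340.0, 235.0], 0.63)]
pitcher [([352.0, 335.0], 0.87), ([238.0, 283.0], 0.72), ([404.0, 264.0], 0.51)]
pitcher_body [([244.0, 266.0], 0.92), ([351.0, 316.0], 0.69), ([324.0, 382.0], 0.61)]
cup [([408.0, 263.0], 0.68)]
shot_glass [([377.0, 302.0], 0.88)]
side 451.7644053773026 319.0001555323318 239.7187664891443 [[-0.957, -0.197, 0.212, 0.411], [-0.289, 0.618, -0.731, 0.947], [0.013, -0.761, -0.648, 0.791], [0.0, 0.0, 0.0, 1.0]]
bottle_a_head []
bottle_a_spout [([356.0, 235.0], 0.89)]
pitcher [([366.0, 324.0], 0.63), ([242.0, 309.0], 0.59)]
pitcher_body [([242.0, 290.0], 0.69), ([360.0, 306.0], 0.66)]
cup [([382.0, 253.0], 0.68)]
shot_glass [([371.0, 290.0], 0.98)]
0.7
```

View pics/scene1.png

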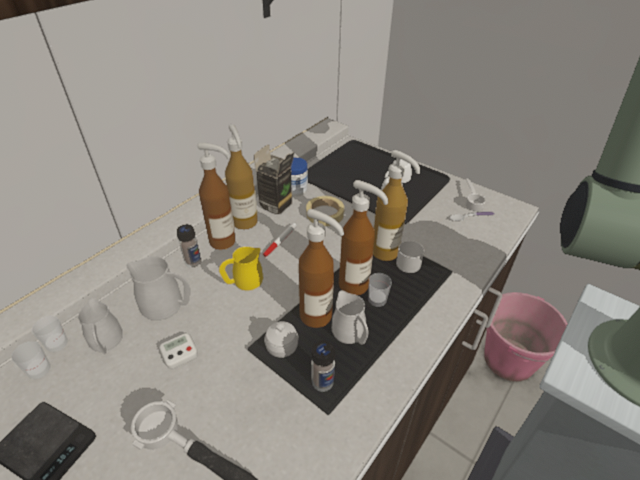

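View pics/side1.png

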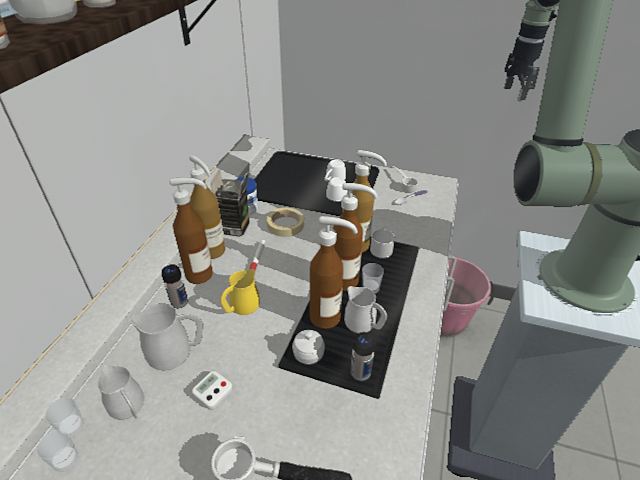

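On the mat, the vessels in the scene view are the pitcher (350,320), the shot glass (379,290) and the cup (410,258). The yellow pitcher (246,268) and grey jugs (158,288) and (100,325) are off the mat. The one with a handle on the mat is at (350,320), under the spout at (340,235) of the nearest bottle (315,280). I'll confirm that in an enlarged crop.

```bash
python3 - <<'E'
import cv2,numpy as np
a=cv2.imread("pics/scene1.png")[195:355,280:400]; b=cv2.imread("pics/side1.png")[205:365,290:400]
h=lambda i:cv2.resize(i,None,fx=3.4,fy=3.4,interpolation=cv2.INTER_CUBIC)
cv2.imwrite("pics/crop1.png",np.hstack([h(a),h(b)]))
E
```

```text
(no output)
```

View pics/crop1.png

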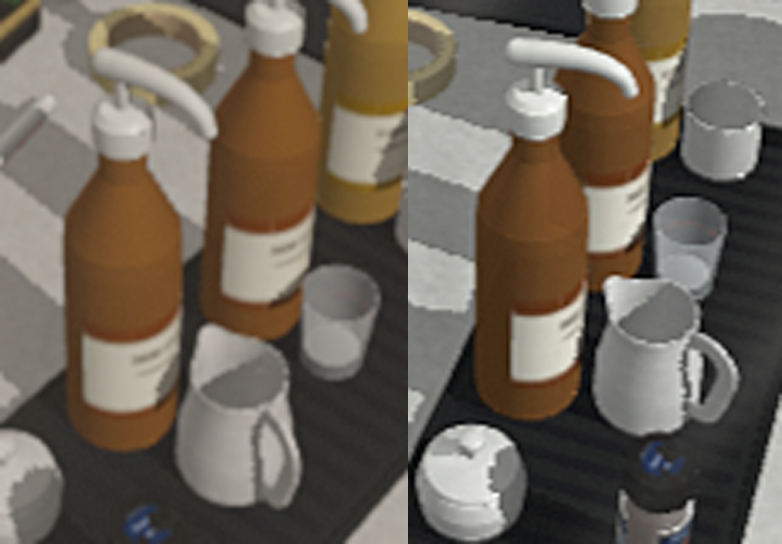

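The crop confirms it: the handled pitcher stands under the nearest (left-end) bottle's spout. The head centre is near scene (316,213) and side (330,219), and the spout tip near scene (342,235) and side (356,233).

```bash
cat > h.py <<'E'
import numpy as np
def plane(f,px,z,M=None):
    M=f["cam_to_world"] if M is None else M
    d=M[:3,:3]@np.array([(px[0]-f["cx"])/f["fx"],(px[1]-f["cy"])/f["fy"],1.]);o=M[:3,3]
    return o+d*(z-o[2])/d[2]
E
python3 - <<'E'
from cell import *
from h import *
P={"scene":((316,213),(342.4,234)),"side":((330,219),(355.9,232.5))}
V={"scene":[("sugar_pot",.075)],}
for c in P:
    f=grab_frame(c)
    print(c,plane(f,P[c][0],.289).round(4),plane(f,P[c][1],.262).round(4))
    for n in ("pitcher","cup","shot_glass","shaker"): print(n,[plane(f,d["centre"],.008).round(3).tolist() for d in tip_of(c,n)])
    # bottle bodies
    print([(plane(f,d["centre"],.008).round(3).tolist(),round(d["score"],2)) for d in tip_of(c,"bottle_a")])
s=get_state();print(s["position"],s["eef_rot"],s["contact_force"],s["clock"])
E
```

```text
scene [0.5738 0.3191 0.289 ] [0.5242 0.3093 0.262 ]
pitcher [[0.485, 0.309, 0.008], [0.767, 0.345, 0.008], [0.505, 0.249, 0.008]]
cup [[0.503, 0.067, 0.008], [0.804, 0.028, 0.008]]
shot_glass [[0.501, 0.192, 0.008], [0.56, 0.053, 0.008]]
shaker [[0.462, 0.426, 0.008], [0.561, 0.054, 0.008], [0.56, 0.19, 0.008]]
[([0.559, 0.191, 0.008], 0.67), ([0.568, 0.311, 0.008], 0.65), ([0.556, 0.05, 0.008], 0.56)]
side [0.5728 0.3193 0.289 ] [0.525 0.31  0.262]
pitcher [[0.493, 0.309, 0.008], [0.767, 0.338, 0.008], [0.672, -0.047, 0.008], [0.587, 0.414, 0.008]]
cup [[0.493, 0.075, 0.008], [0.654, -0.232, 0.008]]
shot_glass [[0.497, 0.196, 0.008], [0.672, -0.048, 0.008]]
shaker [[0.482, 0.437, 0.008]]
[([0.57, 0.313, 0.008], 0.87), ([0.56, 0.048, 0.008], 0.87), ([0.557, 0.202, 0.008], 0.6), ([0.51, 0.266, 0.008], 0.22)]
[ 0.22369075 -0.50250246  0.2312904 ] [3.07292508e+00 6.53074823e-01 3.65810639e-05] [ 0.61245142 -0.41154526  0.32724871] 1.3
```

```bash
python3 - <<'E'
from cell import *
from h import *
import cv2
from scipy.spatial.transform import Rotation as R
def rv(y): return (R.from_euler("z",y,degrees=True)*R.from_euler("x",180,degrees=True)).as_rotvec()
for y in (101,11,-79):
    q=ik([.5735,.319,.40],rv(y)); print(y,None if q is None else np.round(q,2))
s=get_state(); p=s["position"]
move_l([p[0],p[1],.42],velocity=.3)
movep([.5735,.319,.40],rv(11))
grab(20)
s=get_state(); f=grab_frame("wrist")
T=np.eye(4);T[:3,:3]=R.from_rotvec(s["eef_rot"]).as_matrix();T[:3,3]=s["position"];M=T@f["T_tool_cam"]
np.save("M.npy",M)
for n,z in (("bottle_a_head",.289),("bottle_a_spout",.262)):
    print(n,[(np.round(d["centre"]).tolist(),plane(f,d["centre"],z,M).round(4).tolist(),round(d["score"],2)) for d in tip_of("wrist",n)])
X=np.linalg.inv(M)@np.array([.5735,.319,.289,1]);print("expected px",f["fx"]*X[0]/X[2]+f["cx"],f["fy"]*X[1]/X[2]+f["cy"])
cv2.imwrite("pics/w1.png",f["img"][:,:,::-1])
g=grab_frame("scene");cv2.imwrite("pics/s2.png",g["img"][:,:,::-1])
print(s["position"],s["eef_rot"],s["finger_gap"],s["contact_force"],s["clock"])
E
```

```text
101 [0.4  0.52 0.52 1.58 0.   1.77]
11 [ 0.4   0.52  0.52  1.58  0.   -2.94]
-79 [ 0.4   0.52  0.52  1.58  0.   -1.37]
bottle_a_head [([329.0, 230.0], [0.5813, 0.3128, 0.289], 0.61)]
bottle_a_spout [([317.0, 278.0], [0.5308, 0.3122, 0.262], 0.7)]
expected px 318.7248376590187 238.73080008411569
[0.57348726 0.31901983 0.39998426] [ 3.12712385e+00  3.01109629e-01 -4.20546423e-05] -0.0016247457270967525 [-1.09778447  0.42146023  0.83312431] 6.475
```

View pics/w1.png

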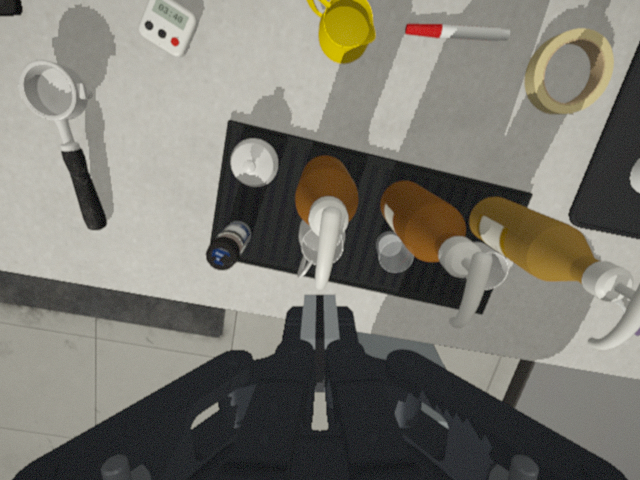

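View pics/s2.png

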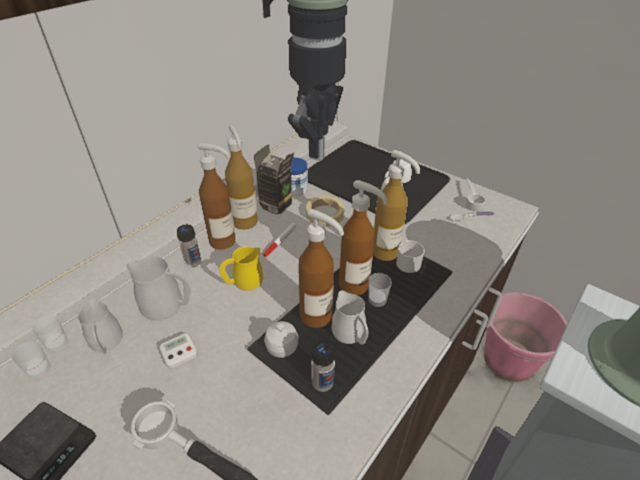

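The wrist view shows the target head running from about (331,206) to the spout tip at (320,287), with the pitcher below it and the sugar pot and shaker clear. The scene view shows nothing moved. The wrist view suggests y is about 5 mm smaller, so I'll reconcile the three cameras using the rear end and tip.

```bash
python3 - <<'E'
from cell import *
from h import *
import cv2
M=np.load("M.npy")
F={c:grab_frame(c) for c in ("scene","side","wrist")}
P={"scene":((308.5,211),(342,234)),"side":((320,219),(355.9,232)),"wrist":((331,207),(320,286))}
for c in P:
    m=M if c=="wrist" else None
    r=plane(F[c],P[c][0],.285,m);t=plane(F[c],P[c][1],.263,m);print(c,r.round(4),t.round(4),np.hypot(*(t-r)[:2]).round(4), (r+(t-r)*.30).round(4)[:2])
def pj(f,X,M=None):
    M=f["cam_to_world"] if M is None else M
    x=np.linalg.inv(M)@np.append(X,1);return np.array([f["fx"]*x[0]/x[2]+f["cx"],f["fy"]*x[1]/x[2]+f["cy"]])
out=[]
for c,w in (("scene",40),("side",40),("wrist",50)):
    im=F[c]["img"][:,:,::-1].copy(); m=M if c=="wrist" else None
    u=pj(F[c],[.5735,.319,.289],m);x0,y0=np.round(u-w).astype(int); k=260/(2*w)
    cr=cv2.resize(im[y0:y0+2*w,x0:x0+2*w],(260,260),interpolation=cv2.INTER_CUBIC)
    for X,col in (([.5735,.319,.289],(0,0,255)),([.575,.314,.289],(0,200,0))):
        v=(pj(F[c],X,m)-[x0,y0]+.5)*k; cv2.drawMarker(cr,tuple(int(a) for a in v),col,0,14,1)
    out.append(cr)
cv2.imwrite("pics/cmp.png",np.hstack(out))
for c in ("scene","side"): print("tcp px",c,pj(F[c],get_state()["position"]))
E
```

```text
scene [0.5904 0.3189 0.285 ] [0.5241 0.3106 0.263 ] 0.0667 [0.5705 0.3165]
side [0.5915 0.3199 0.285 ] [0.5251 0.3098 0.263 ] 0.0672 [0.5716 0.3169]
wrist [0.5978 0.3146 0.285 ] [0.5243 0.3084 0.263 ] 0.0738 [0.5758 0.3127]
tcp px scene [316.47165213 156.30273266]
tcp px side [331.55610981 165.73595766]
```

View pics/cmp.png

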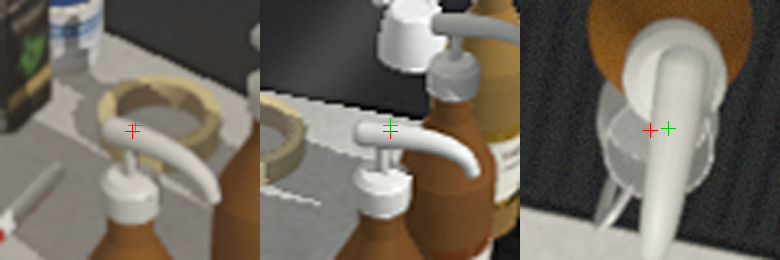

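The green mark (y=.314) lies on the head's centreline in the wrist view. In the scene and side views the head top fits between the two marks, so I'll press at (0.574, 0.315).

```bash
python3 - <<'E'
from cell import *
import numpy as np,cv2
x,y=.574,.315
move_l([x,y,.300],velocity=.1); sleep(.2)
f0=np.array(get_state()["contact_force"])
def rep(t):
    s=get_state();d=np.array(s["contact_force"])-f0;print(t,np.round(s["position"],4),d.round(2),round(s["clock"],2));return d[2]
rep("start")
print(move_l([x,y,.277],velocity=.015,until_force=12)); fz=rep("pre")
z=get_state()["position"][2]
while fz<12 and z>.270:
    z-=.0007; move_l([x,y,z],velocity=.01,until_force=8); fz=rep("creep"); z=min(z,get_state()["position"][2]+.001)
for c in ("side",): cv2.imwrite("pics/down.png",grab_frame(c)["img"][150:390,230:470,::-1])
E
```

```text
start [0.5743 0.3151 0.3006] [0. 0. 0.] 8.18
False
pre [0.5742 0.3151 0.2778] [-0.11 -0.49  5.36] 9.86
creep [0.5742 0.3151 0.278 ] [-0.82 -0.8   5.37] 10.11
creep [0.5742 0.3151 0.2773] [-0.45 -0.08  5.77] 10.36
creep [0.5743 0.3151 0.2767] [-1.13 -0.55  5.15] 10.61
creep [0.5743 0.3151 0.2761] [-0.59 -0.02  6.53] 10.86
creep [0.5743 0.3152 0.2755] [-1.65 -0.39  5.98] 11.11
creep [0.5744 0.3151 0.2749] [-1.04 -0.39  6.26] 11.36
creep [0.5745 0.3152 0.2745] [-0.91 -0.77  7.56] 11.61
creep [0.5747 0.3153 0.2745] [-2.65 -0.06 10.61] 11.86
creep [0.575  0.3154 0.2745] [-1.58 -1.07 13.01] 12.11
```

View pics/down.png

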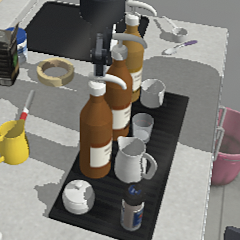

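It hit the hard stop at z=0.2745 with 13 N, and the picture shows the head down under the fingertips and everything standing. Next I hold, then rise slowly and withdraw.

```bash
python3 - <<'E'
from cell import *
import numpy as np,cv2
sleep(1.0)
s=get_state();x,y=s["position"][:2];print(s["contact_force"][2])
move_l([x,y,.300],velocity=.02)
move_l([x,y,.40],velocity=.12)
move_l([.40,.219,.42],velocity=.2)
sleep(.3)
o=[grab_frame(c)["img"][100:400,200:470,::-1] for c in ("scene","side")]
cv2.imwrite("pics/end.png",np.hstack(o))
a=cv2.imread("pics/scene1.png")[190:400,250:460].astype(int);b=o[0][90:300,50:260].astype(int)
d=np.abs(a-b).max(2)>60;print(d.sum(),np.argwhere(d).mean(0)+[190,250] if d.any() else "")
s=get_state();print(s["contact_force"],s["clock"])
E
```

```text
12.97953058007076
252 [269.62301587 416.32142857]
[ 0.71560603 -0.42394963 -0.56167746] 17.2667
```

View pics/end.png

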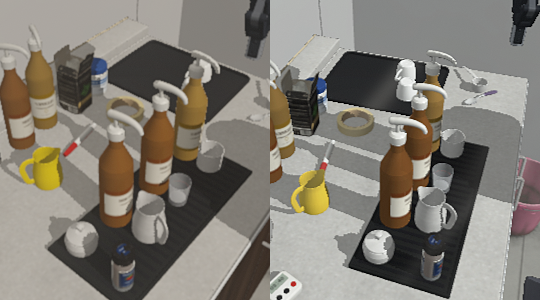

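The pump is back up and everything stands as before. The only pixel differences are around (416,270), away from the pressed bottle, most likely the arm's shadow.

```bash
python3 -c "
from cell import *
print(sign_off())"
```

```text
the job is handed in; nothing more can be done
None
```

I pressed the pump over the steel milk pitcher down to its stop, held it for about a second, let it rise and withdrew; the job is handed in at about 17 s, with everything else still standing in the final pictures.

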